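# Nudge the plum sample home against the meter's three posts

### The arm

A 6-joint arm with a two-finger parallel gripper is mounted at the origin on the work surface. World frame = base frame: x ahead of the robot, y to its left, z up, the work surface at z = 0. Lengths are in m, angles in degrees, forces in N, time in s.
With the tool pointing down it reaches from about 0.35 to 0.875 m from the base axis. Payload 4.2 kg.
Tool frame: the origin (TCP) lies on the centre line of the jaws, within the pads' length; the fingertips stand 11 mm ahead of it and the grasp point (between the pads) lies 8 mm behind it; z points along the fingers, y is the line along which they close (so a half turn about z gives the same grasp; the last joint's range is limited). The gripper opens to 87 mm and grips with 3 to 60 N. Pads are 19 mm wide; open, the fingers measure 117 mm over their backs; the gripper's body (75 mm by 190 mm) begins 51 mm behind the grasp point.
Start: joints at [85.634, 22.042, 0.453, 0, -68.411, -14.817], TCP at [0.205, 0.59, 0.234] pointing down, gripper open.
Joint ranges: [-179.83, 179.83], [-69.29, 118.12], [-61.27, 80.66], [-181.25, 117.63], [-171.15, -9.14], [-177.46, 177.46]. Speed limits (degrees/s): [159.86, 159.86, 180, 180, 180, 180].

### API

Orientations are given as a 3x3 rotation matrix whose columns are the frame's x, y, z axes.
In Python, from station import r gives the robot as it stands.
- The arm moves only by the tool servo_tool, never from a script. Its argument "commands" is a list that holds one entry, the list of rows, each a list of 7 numbers: the closure, from 0 (fully open) to 1 (shut), then the shift along the tool's x, y, z in mm, then the turn, a rotation vector about the tool's x, y, z in rad. In form: [[[claw, x, y, z, ax, ay, az], ...]]. A call has exactly 5 rows; each row is the pose to reach, as a shift and turn from the pose commanded when the call began, along the tool's axes at that moment; what a row does not reach only later rows make up. A row lasts 1/10 s, in which the tool goes at most 50 mm and 8.59 degrees, less where a joint would pass 70% of its speed; a pose out of reach is approached as far as the arm can. A call with a gripper value outside its range is refused whole. The fingers move at their own pace and stop on an object; the grip force is fixed at half the most. Time passes only in rows, so rows that repeat a pose let the fingers close, or fill a call up. It gives the time, the measured TCP pose, the force, the opening and the grip force at its end, in the units of the state.
- r.sense(): the state, without advancing time (a new reading comes with each control period).
- r.capture(name): name is "scene" or "side" or "wrist"; returns a dict with "pixels" (480x640x3 uint8, red, green, blue), "camera_matrix" (3x3 intrinsics, pixels), "R" (3x3) and "t" (3): a world point X has camera coordinates R X + t. Camera axes: x right, y down, z forward; pixel columns grow to the right and rows downward; lengths in m; the calibration is good to about 2 mm. A picture is of the moment at which its call begins. There is no depth.
- r.finish_job(): hands the job in; it is judged then, once.
The state is a dict: "time_s": time; "joints": joint angles; "joint_velocities": joint speeds; "effort": joint torques, N m; "tcp_pos": TCP position; "ee_rot": TCP orientation; "wrist_force": force on the tool from outside, world axes, zero at the start; "moment": the same for the moment, N m; "gripper_width": opening from 0.0 (shut) to 1.0 (fully open); "gripper_force": force on a finger pad.
Only numpy, scipy, OpenCV 4.12 (cv2) and the standard library are available. Lean on these libraries where they do the work, as an engineer would, in place of code of your own. Each camera call takes 0.05 s, during which the arm holds its last target. There are 200 camera calls.

### The job

Slide the steel sample cup that has a plum in it along the bench to the sugar meter and nudge it fully home, so that it bears on all three locating posts in front of the meter's window. Keep the cup upright and on the bench all the way, and leave the other two sample cups where they are.

Things in the scene. Friction and masses are not known exactly. Their poses are not given: they have to be found in the camera images.
- plum_cup_center (a point): Centre (27.5 mm up) of the loose straight round steel cup with a dark red plum wedged in it: 56 mm diameter, 55 mm tall, 0.2 kg; the plum stands proud, its top 69 mm (stalk 75 mm) above the bench. It stands on the bench (z = 0), 170 to 220 mm from the seat, within 35 degrees of the meter's -x axis, and slides with a few newtons. The straight way to the seat is clear, and so are 90 mm behind it.
- meter: Fixed grey sugar meter, 120 x 170 x 45 mm tall. Origin: the seat, the point on the bench under the axis of a cup that touches all 3 posts. x points from the seat to the round window in its front face (62 mm off), z up. Rigid steel posts, 12 mm thick, 16 mm tall, stand 34 mm from the seat at 0, +40 and -40 degrees from x, joined to the housing by low bars; bare bench under the seat, open to -x.
- empty_cup_center (a point): Centre (27.5 mm above the bench) of the empty open steel cup of the same 56 mm diameter and 55 mm height. Not to be moved.
- lidded_cup_center (a point): Centre (27.5 mm above the bench) of the steel cup of the same diameter and height that is closed by a flat dark lid with a small black knob. Not to be moved.
Mind the look-alikes: they are no part of the job. Leave any blue or purple look-alike of the part that bears plum_cup_center alone.

How it is judged (in metres and radians):
On the way:
1. the cup with the plum is pressed against the meter's posts (contact force between plum_cup and meter above 0.5 N and horizontal distance between plum_cup_center and meter below 0.006 m), for 0.1 s.
At the end, for the whole second after the job is handed in: The cup with the plum stands upright (within 6 degrees) and at rest on the bench, its axis within 6 mm of the seat where it touches all three posts; it was pressed against the posts (more than 0.5 N), not merely set near them (horizontal distance between plum_cup_center and meter below 0.006 m and height (world z) of plum_cup_center below 0.033 m and angle between plum_cup_center's own z axis and vertical below 0.1 rad and linear speed of plum_cup below 0.01 m/s).
It fails at once if the cup with the plum is lifted off the bench by more than 20 mm (height (world z) of plum_cup_center above 0.0475 m).
It fails at once if the cup with the plum is tipped by more than 23 degrees (angle between plum_cup_center's own z axis and vertical above 0.4 rad).
It fails at once if the empty cup is moved by more than 20 mm (distance of empty_cup_center from where it was at the start of the episode above 0.02 m).
It fails at once if the lidded cup is moved by more than 20 mm (distance of lidded_cup_center from where it was at the start of the episode above 0.02 m).
It also fails if it takes over 35 s, if anything falls off the work surface, if the arm or the gripper's body presses on something with over 40 N, if the wrist force passes 120 N, or if a joint passes its speed limit or range.

## Working session

There is one attempt and no reset: what is moved stays moved. The work goes in short steps, Python scripts to look and compute and a tool call to move; the robot and the scene stay as the last step left them, time stands still between calls to the robot, and variables do not carry over. Pictures are saved under pics/ and viewed, at most 10 in all, crops included, and the job is handed in when it is done.

Besides the shell and the picture viewer there is one more tool, called after "Emit:" in YAML: its name, and indented under it one key for each argument. servo_tool: Moves the arm, as the interface text tells. Its arguments: {"type":"object","properties":{"commands":{"type":"array","items":{"type":"array","items":{"type":"array","items":{"type":"number"}}}}},"required":["commands"]}

```bash
mkdir -p pics
cat > h.py <<'E'
import numpy as np, cv2, pickle
from station import r
def snap(n,f):
    c=r.capture(n); cv2.imwrite(f'pics/{f}.png',c['pixels'][:,:,::-1]); pickle.dump(c,open(f'pics/{f}.pkl','wb')); return c
def ray(f,uv,z):
    c=pickle.load(open(f'pics/{f}.pkl','rb')); R=np.array(c['R']);t=np.array(c['t'])
    d=R.T@np.linalg.inv(c['camera_matrix'])@np.array([*uv,1.]); o=-R.T@t
    return (o+d*(z-o[2])/d[2])
def proj(f,X):
    c=pickle.load(open(f'pics/{f}.pkl','rb')); p=np.array(c['camera_matrix'])@(np.array(c['R'])@np.array(X)+c['t']); return p[:2]/p[2]
E
python3 - <<'E'
from h import *
for n in('scene','side'):
    c=snap(n,n+'1'); print(n,(-np.array(c['R']).T@c['t']).round(3))
s=r.sense(); print(s['time_s'],s['tcp_pos'],np.round(s['ee_rot'],3))
E
```

```text
scene [ 1.009 -0.262  0.566]
side [0.116 0.424 0.478]
0.1 [0.20518541 0.58980723 0.23255382] [[ 0.944 -0.329 -0.001]
 [-0.329 -0.944 -0.002]
 [ 0.     0.002 -1.   ]]
```

View pics/scene1.png

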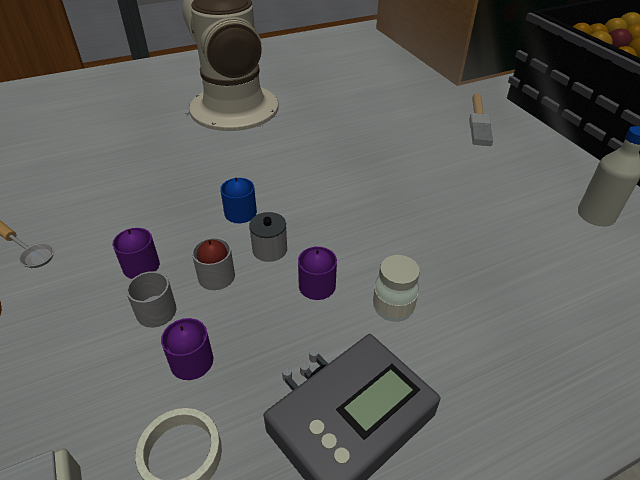

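View pics/side1.png

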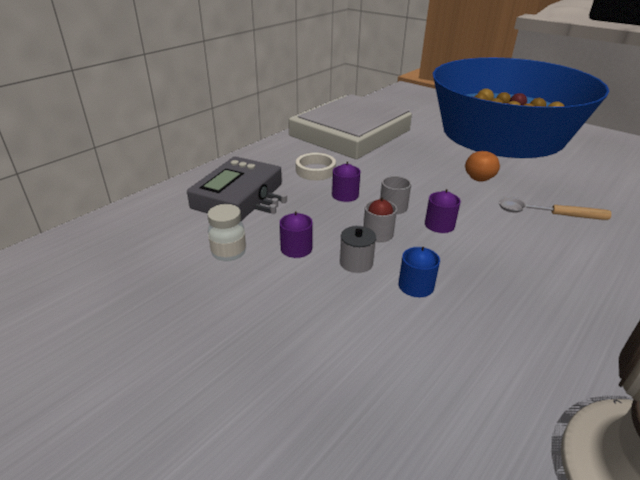

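The scene view shows the plum cup at about (214,264), the empty cup at (152,300), the lidded cup at (268,237), and the meter with its posts at (288,380), (306,370) and (316,360). I'll enlarge it to measure more closely.

Run:
```python
from h import *
a=cv2.imread('pics/scene1.png')
cv2.imwrite('pics/c1.png',cv2.resize(a[220:420,110:376],None,fx=3,fy=3,interpolation=cv2.INTER_CUBIC))
b=cv2.imread('pics/side1.png')
cv2.imwrite('pics/c2.png',cv2.resize(b[140:290,180:440],None,fx=3,fy=3,interpolation=cv2.INTER_CUBIC))
```

```text
(no output)
```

View pics/c1.png

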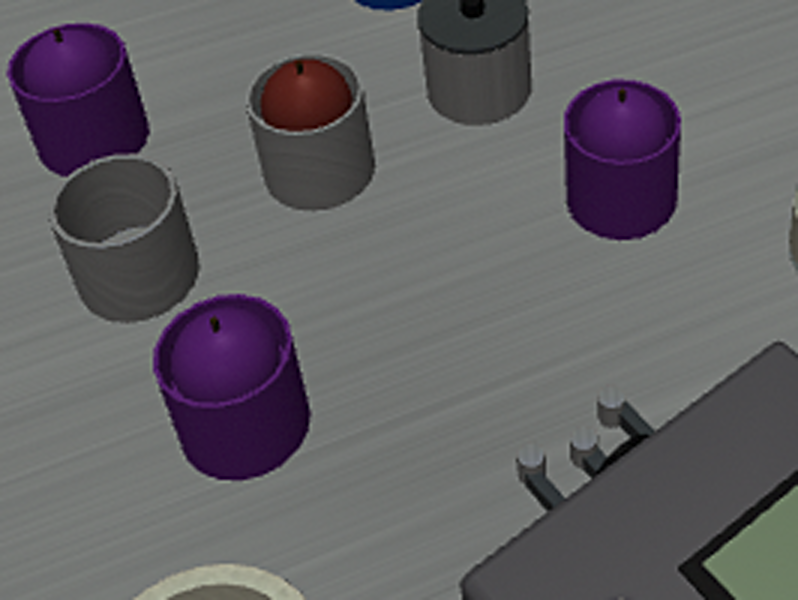

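View pics/c2.png

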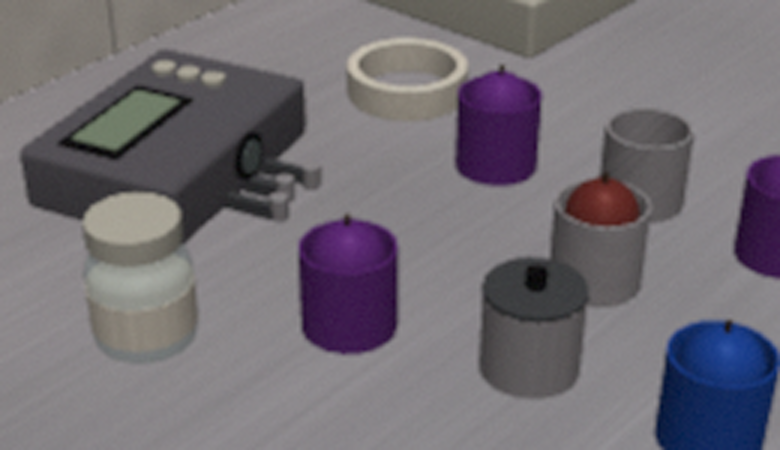

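In the crops, the three post tops are at c1 (532,456), (585,442), (612,397) and c2 (313,170), (284,180), (278,203). The plum cup rim is centred at about c1 (308,95) and c2 (601,213).

```bash
cat > m.py <<'E'
from h import *
from scipy.optimize import least_squares as LS
c1=lambda p:(110+(p[0]-1)/3,220+(p[1]-1)/3)
c2=lambda p:(180+(p[0]-1)/3,140+(p[1]-1)/3)
P1=[c1(p) for p in[(532,456),(585,442),(612,397)]]; P2=[c2(p) for p in[(313,170),(285,180),(278,203)]]
A=[ray('scene1',p,.016) for p in P1]; B=[ray('side1',p,.016) for p in P2]
print(np.round(A,4));print(np.round(B,4))
def fit(Q,sgn):
    f=lambda v:np.concatenate([(v[:2]+.034*np.array([np.cos(v[2]+a),np.sin(v[2]+a)])-q[:2]) for a,q in zip(np.radians([40*sgn,0,-40*sgn]),Q)])
    return min((LS(f,[*Q[1][:2],g]) for g in np.arange(0,6.3,.7)),key=lambda s:s.cost)
for Q in(A,B,(np.array(A)+B)/2):
  for s in(1,-1):
    o=fit(Q,s); print(s,o.x[:2].round(4),np.degrees(o.x[2]).round(1)%360,o.cost**.5)
E1=[ray('scene1',c1(p),.045) for p in[(463,585),(780,343)]]; print('edge',np.round(E1,4))
# cups: fit rim-bbox (l,r,t,b) and compute centre
def cup(bb,f,c,z=.055):
    l,t=c((bb[0],bb[2]));rr,b=c((bb[1],bb[3]))
    th=np.linspace(0,2*np.pi,60)
    def res(v):
        p=np.array([proj(f,(v[0]+.028*np.cos(a),v[1]+.028*np.sin(a),z)) for a in th]); return [p[:,0].min()-l,p[:,0].max()-rr,p[:,1].min()-t,p[:,1].max()-b]
    o=LS(res,ray(f,((l+rr)/2,(t+b)/2),z)[:2]); return o.x.round(4),np.round(o.fun,1)
print('plum',cup((248,367,57,136),'scene1',c1),cup((552,650,178,235),'side1',c2))
print('empty',cup((52,179,156,246),'scene1',c1),cup((602,692,110,160),'side1',c2))
print('lid',cup((482,588,260,318),'side1',c2))
print('purpR',cup((565,681,80,162),'scene1',c1),'purpL',cup((154,292,295,405),'scene1',c1))
E
python3 m.py
```

```text
[[ 0.6896 -0.1533  0.016 ]
 [ 0.6928 -0.1306  0.016 ]
 [ 0.6775 -0.1111  0.016 ]]
[[ 0.6775 -0.1463  0.016 ]
 [ 0.6823 -0.125   0.016 ]
 [ 0.6655 -0.1016  0.016 ]]
1 [ 0.7142 -0.1236] 196.3 0.010001654691248838
-1 [ 0.659  -0.1394] 15.600000000000023 0.0009795680659210335
1 [ 0.7026 -0.1163] 196.2 0.010737824437119044
-1 [ 0.6472 -0.1312] 13.9 0.002783443595292671
1 [ 0.7084 -0.12  ] 196.2 0.01031935810092474
-1 [ 0.6531 -0.1353] 14.8 0.0018151356153937902
edge [[ 0.7453 -0.2024  0.045 ]
 [ 0.7007 -0.0439  0.045 ]]
plum (array([ 0.4851, -0.184 ]), array([ 0.1, -0.1, -0.6,  0.6])) (array([ 0.4767, -0.178 ]), array([ 0. , -0. ,  1.1, -1. ]))
empty (array([ 0.5133, -0.2803]), array([-0.4,  0.4, -0.9,  0.8])) (array([ 0.5032, -0.2681]), array([-0.1,  0.1,  1.2, -1.1]))
lid (array([ 0.4561, -0.0858]), array([-0. ,  0. , -0.4,  0.4]))
purpR (array([ 0.5633, -0.0531]), array([-0.3,  0.3, -0.5,  0.5])) purpL (array([ 0.6125, -0.2564]), array([-0.3,  0.3, -0.7,  0.6]))
```

Both cameras agree on the geometry: push about 0.18 m along about 15°, which matches the meter's x axis. They differ in absolute position by roughly 1 cm, which I'll refine with the wrist camera. First I'll travel over the cup with tool x turned to 15°.

Emit:
servo_tool:
  commands:
    - [[0,30,38,0,0,0,-0.12],[0,61,76,0,0,0,-0.24],[0,92,114,0,0,0,-0.36],[0,122,152,0,0,0,-0.48],[0,153,190,0,0,0,-0.598]]

```text
time_s: 0.6
tcp_pos: [0.2875, 0.3584, 0.2332]
ee_rot: [[0.964, 0.265, -0.0], [0.265, -0.964, -0.001], [-0.0, 0.001, -1.0]]
wrist_force: [0.7, 0.0, -0.1]
gripper_width: 1.001
gripper_force: 0.0
```

Emit:
servo_tool:
  commands:
    - [[0,4,48,0,0,0,0],[0,8,96,0,0,0,0],[0,12,144,0,0,0,0],[0,16,192,0,0,0,0],[0,20,240,0,0,0,0]]

```text
time_s: 1.1
tcp_pos: [0.3691, 0.1321, 0.2336]
ee_rot: [[0.965, 0.261, 0.0], [0.261, -0.965, 0.0], [0.0, -0.0, -1.0]]
wrist_force: [1.1, 1.1, 0.4]
gripper_width: 0.999
gripper_force: 0.0
```

Emit:
servo_tool:
  commands:
    - [[0,4,48,0,0,0,0],[0,8,96,0,0,0,0],[0,12,144,0,0,0,0],[0,16,192,0,0,0,0],[0,18,220,0,0,0,0]]

```text
time_s: 1.6
tcp_pos: [0.444, -0.0765, 0.2332]
ee_rot: [[0.966, 0.257, -0.001], [0.257, -0.966, -0.0], [-0.001, 0.0, -1.0]]
wrist_force: [0.5, 1.3, 0.8]
gripper_width: 0.999
gripper_force: 0.0
```

Run:
```python
from h import *
c=snap('wrist','w1'); print((-np.array(c['R']).T@c['t']).round(3))
s=r.sense(); print(s['time_s'],s['tcp_pos'],np.round(s['ee_rot'],3))
```

```text
[ 0.517 -0.058  0.385]
1.65 [ 0.44491223 -0.07805148  0.23303985] [[ 0.967  0.256 -0.001]
 [ 0.256 -0.967 -0.001]
 [-0.001  0.001 -1.   ]]
```

View pics/w1.png

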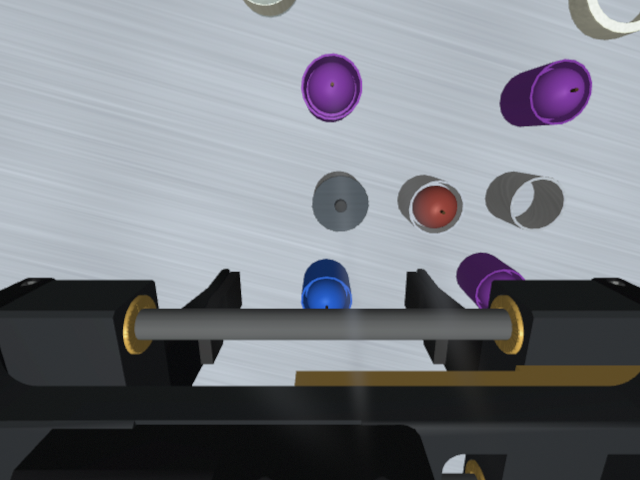

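The wrist view shows the plum cup rim centred at about (436,207), the lidded cup at (340,203) and the empty cup rim at (538,203).

Run:
```python
from h import *
s=r.sense(); R=np.array(s['ee_rot']); t=np.array(s['tcp_pos'])
for n,p in dict(plum=(436,207),lid=(340,203),empty=(538,203)).items():
    X=ray('w1',p,.055); print(n,X.round(4),(R.T@(X-t)*1000).round(1))
```

```text
plum [ 0.4823 -0.184   0.055 ] [  9.3 111.8 178.2]
lid [ 0.4615 -0.09    0.055 ] [ 13.2  15.6 178. ]
empty [ 0.5124 -0.2809  0.055 ] [ 13.5 213.2 178.3]
```

Emit:
servo_tool:
  commands:
    - [[0.15,4,45,0,0,0,0],[0.15,8,90,0,0,0,0],[0.15,9.5,112,40,0,0,0],[0.15,9.5,112,80,0,0,0],[0.15,9.5,112,100,0,0,0]]

```text
time_s: 2.15
tcp_pos: [0.4796, -0.1798, 0.1297]
ee_rot: [[0.966, 0.257, -0.007], [0.257, -0.966, 0.001], [-0.006, -0.003, -1.0]]
wrist_force: [-0.7, -0.9, 0.5]
gripper_width: 0.853
gripper_force: 0.0
```

Run:
```python
from h import *
c=snap('wrist','w2'); s=r.sense(); print(s['time_s'],s['tcp_pos'],s['gripper_width'])
```

```text
2.2 [ 0.47820983 -0.17922991  0.12751241] 0.8532103354114164
```

View pics/w2.png

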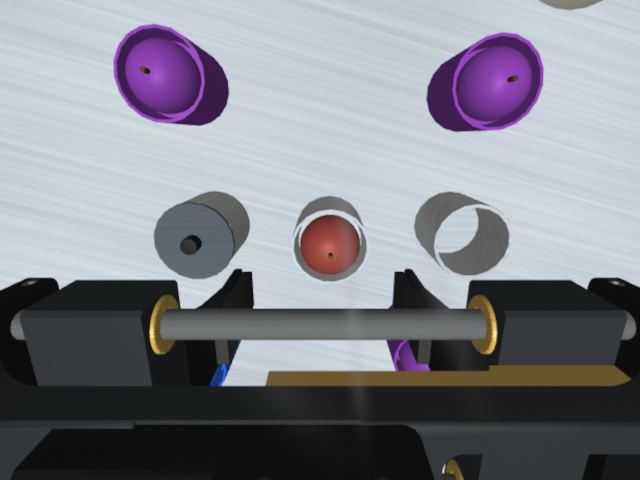

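The plum cup rim is now at about (330,244), nearly centred between the fingers. I'll recompute the offset and settle before descending.

Run:
```python
from h import *
s=r.sense(); R=np.array(s['ee_rot']); t=np.array(s['tcp_pos'])
X=ray('w2',(330,244),.055); print(X, R.T@(X-t)*1000)
print(R.round(3),s['joints'])
```

```text
[ 0.48384454 -0.18421904  0.055     ] [ 4.89181156  6.63193952 72.43464761]
[[ 0.966  0.258 -0.011]
 [ 0.258 -0.966  0.002]
 [-0.01  -0.005 -1.   ]] [ -2.37146786  17.50128967 -23.39008468  -0.12973807 -49.74633024
 107.38660429]
```

Emit:
servo_tool:
  commands:
    - [[0.15,0,0,20,0,0,0],[0.15,0,0,30,0,0,0],[0.15,0,0,30,0,0,0],[0.15,0,0,30,0,0,0],[0.15,0,0,30,0,0,0]]

```text
time_s: 2.7
tcp_pos: [0.4829, -0.1794, 0.1047]
ee_rot: [[0.965, 0.261, 0.002], [0.261, -0.965, -0.0], [0.002, 0.001, -1.0]]
wrist_force: [-0.1, -1.1, 0.1]
gripper_width: 0.847
gripper_force: 0.0
```

Emit:
servo_tool:
  commands:
    - [[0.15,-1,4.5,20,0,0,0],[0.15,-1,4.5,45,0,0,0],[0.15,-1,4.5,65,0,0,0],[0.15,-1,4.5,79,0,0,0],[0.15,-1,4.5,79,0,0,0]]

```text
time_s: 3.2
tcp_pos: [0.4815, -0.1839, 0.0236]
ee_rot: [[0.966, 0.26, -0.003], [0.26, -0.966, 0.0], [-0.003, -0.001, -1.0]]
wrist_force: [-0.6, 1.0, -0.5]
gripper_width: 0.851
gripper_force: 0.0
```

Emit:
servo_tool:
  commands:
    - [[0.4,0,0,0,0,0,0],[0.5,0,0,0,0,0,0],[0.5,0,0,0,0,0,0],[0.5,0,0,0,0,0,0],[0.5,0,0,0,0,0,0]]

```text
time_s: 3.7
tcp_pos: [0.483, -0.184, 0.0256]
ee_rot: [[0.965, 0.26, 0.002], [0.26, -0.965, -0.0], [0.002, 0.001, -1.0]]
wrist_force: [-0.1, 1.0, 5.9]
gripper_width: 0.633
gripper_force: 30.0
```

Run:
```python
from h import *
c=snap('scene','s2'); a=cv2.imread('pics/s2.png')
cv2.imwrite('pics/c3.png',cv2.resize(a[200:400,110:376],None,fx=3,fy=3,interpolation=cv2.INTER_CUBIC))
s=r.sense(); print(s['time_s'],s['tcp_pos'],s['gripper_width'],s['gripper_force'])
```

```text
3.75 [ 0.48305843 -0.18403463  0.02562838] 0.6383331924506722 30.000656568445265
```

View pics/c3.png

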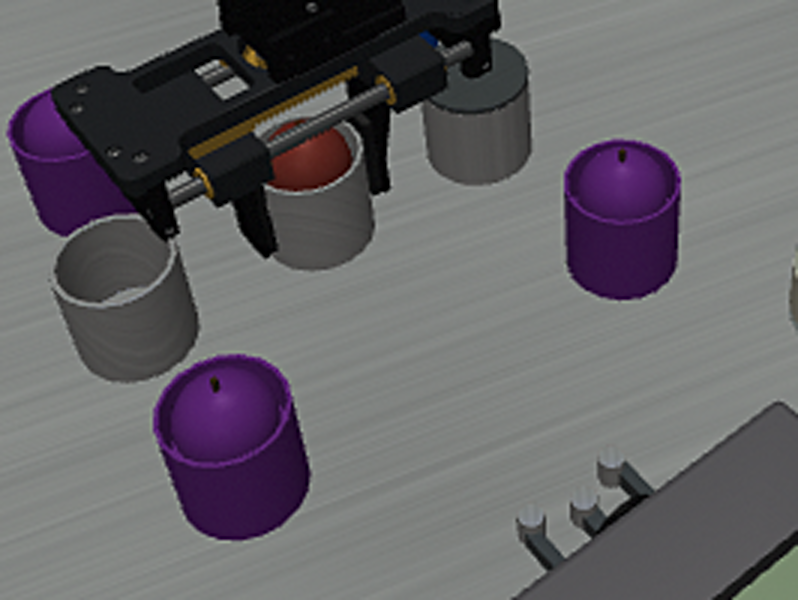

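The cup is gripped at 55.5 mm and its neighbours are undisturbed. I'll slide it towards the seat.

Emit:
servo_tool:
  commands:
    - [[0.5,15,0.5,0,0,0,0],[0.5,40,1,0,0,0,0],[0.5,70,1.5,0,0,0,0],[0.5,100,2,0,0,0,0],[0.5,120,2,0,0,0,0]]

```text
time_s: 4.25
tcp_pos: [0.5991, -0.155, 0.0256]
ee_rot: [[0.965, 0.261, -0.002], [0.261, -0.965, -0.001], [-0.002, 0.0, -1.0]]
wrist_force: [-6.1, -2.2, 10.7]
gripper_width: 0.638
gripper_force: 30.0
```

Emit:
servo_tool:
  commands:
    - [[0.5,0,0,0,0,0,0],[0.5,0,0,0,0,0,0],[0.5,0,0,0,0,0,0],[0.5,0,0,0,0,0,0],[0.5,0,0,0,0,0,0]]

```text
time_s: 4.75
tcp_pos: [0.5998, -0.1548, 0.0257]
ee_rot: [[0.965, 0.26, 0.004], [0.26, -0.965, -0.0], [0.003, 0.001, -1.0]]
wrist_force: [3.7, 0.2, 4.9]
gripper_width: 0.638
gripper_force: 30.0
```

Run:
```python
from h import *
c=snap('wrist','w3'); s=r.sense(); print(s['time_s'],s['tcp_pos'],s['wrist_force'],s['gripper_width'],np.round(s['ee_rot'],3))
```

```text
4.8 [ 0.59979982 -0.15484245  0.0256559 ] [3.82705511 1.04129214 5.30494452] 0.6395641165225562 [[ 0.965  0.26   0.004]
 [ 0.26  -0.965 -0.   ]
 [ 0.003  0.001 -1.   ]]
```

View pics/w3.png

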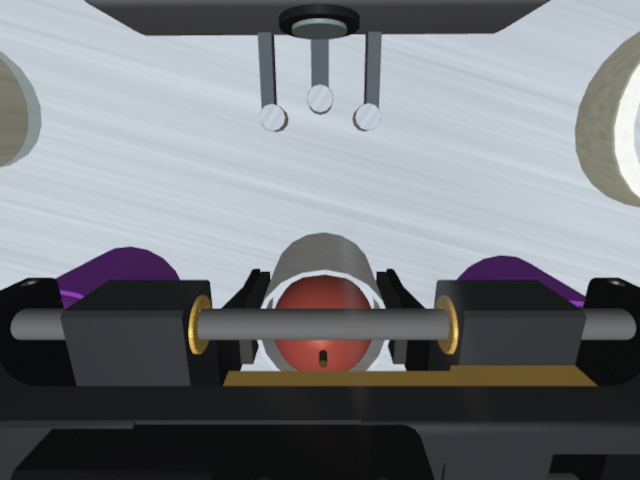

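The post tops are at (272,117), (320,98) and (368,117), with the meter face square to the image and the cup centred at about column 322. The approach is well aligned, so I'll work out the remaining distance.

Run:
```python
from h import *
s=r.sense(); R=np.array(s['ee_rot']); t=np.array(s['tcp_pos'])
L=[(R.T@(ray('w3',p,.016)-t)*1000) for p in[(272,117),(320,98),(368,117)]]; print(np.round(L,1))
L=np.array(L); print('seat est', L[1,0]-34, (L[0,0]+L[2,0])/2-26, L[:,1].mean())
print('cup rim', [(R.T@(ray('w3',p,.055)-t)*1000).round(1) for p in[(322,272),(263,322),(381,322)]])
```

```text
[[ 84.8 -22.7   9.9]
 [ 92.9  -0.7  10. ]
 [ 84.8  21.2  10. ]]
seat est 58.923443819339354 58.84137702700852 -0.7250305292627482
cup rim [array([ 24.9,   0.3, -29.3]), array([  2.8, -24. , -29.4]), array([  2.8,  24.6, -29.3])]
```

Emit:
servo_tool:
  commands:
    - [[0.5,12,-0.2,0,0,0,0],[0.5,28,-0.5,0,0,0,0],[0.5,42,-0.7,0,0,0,0],[0.5,51,-0.7,0,0,0,0],[0.5,54,-0.7,0,0,0,0]]

```text
time_s: 5.3
tcp_pos: [0.6466, -0.1413, 0.0257]
ee_rot: [[0.966, 0.26, -0.01], [0.26, -0.966, -0.001], [-0.01, -0.001, -1.0]]
wrist_force: [-9.3, -2.5, 16.5]
gripper_width: 0.638
gripper_force: 30.0
```

Emit:
servo_tool:
  commands:
    - [[0.5,1,0,0,0,0,0],[0.5,2,0,0,0,0,0],[0.5,3,0,0,0,0,0],[0.5,3,0,0,0,0,0],[0.5,3,0,0,0,0,0]]

```text
time_s: 5.8
tcp_pos: [0.6487, -0.1407, 0.0258]
ee_rot: [[0.966, 0.259, -0.01], [0.259, -0.966, -0.001], [-0.01, -0.002, -1.0]]
wrist_force: [-7.4, -1.6, 13.8]
gripper_width: 0.637
gripper_force: 30.0
```

Emit:
servo_tool:
  commands:
    - [[0.5,1,0,0,0,0,0],[0.5,2,0,0,0,0,0],[0.5,3,0,0,0,0,0],[0.5,3,0,0,0,0,0],[0.5,3,0,0,0,0,0]]

```text
time_s: 6.3
tcp_pos: [0.6516, -0.1399, 0.0258]
ee_rot: [[0.966, 0.259, -0.01], [0.259, -0.966, -0.001], [-0.01, -0.001, -1.0]]
wrist_force: [-7.0, -2.4, 14.2]
gripper_width: 0.637
gripper_force: 30.0
```

Emit:
servo_tool:
  commands:
    - [[0.5,1,0,0,0,0,0],[0.5,2,0,0,0,0,0],[0.5,3,0,0,0,0,0],[0.5,4,0,0,0,0,0],[0.5,4,0,0,0,0,0]]

```text
time_s: 6.8
tcp_pos: [0.6555, -0.1389, 0.0257]
ee_rot: [[0.966, 0.259, -0.01], [0.259, -0.966, -0.001], [-0.01, -0.001, -1.0]]
wrist_force: [-7.0, -2.4, 14.5]
gripper_width: 0.639
gripper_force: 30.0
```

Emit:
servo_tool:
  commands:
    - [[0.5,1,0,0,0,0,0],[0.5,2,0,0,0,0,0],[0.5,3,0,0,0,0,0],[0.5,3,0,0,0,0,0],[0.5,3,0,0,0,0,0]]

```text
time_s: 7.3
tcp_pos: [0.6582, -0.1382, 0.0258]
ee_rot: [[0.966, 0.259, -0.01], [0.259, -0.966, -0.001], [-0.01, -0.002, -1.0]]
wrist_force: [-8.4, -1.8, 15.0]
gripper_width: 0.636
gripper_force: 30.0
```

Emit:
servo_tool:
  commands:
    - [[0.5,0.5,0,0,0,0,0],[0.5,1,0,0,0,0,0],[0.5,1.5,0,0,0,0,0],[0.5,2,0,0,0,0,0],[0.5,2,0,0,0,0,0]]

```text
time_s: 7.8
tcp_pos: [0.6584, -0.1381, 0.0258]
ee_rot: [[0.966, 0.259, -0.014], [0.259, -0.966, -0.001], [-0.014, -0.002, -1.0]]
wrist_force: [-11.1, -2.9, 17.0]
gripper_width: 0.639
gripper_force: 30.0
```

Emit:
servo_tool:
  commands:
    - [[0.5,0.5,0,0,0,0,0],[0.5,1,0,0,0,0,0],[0.5,1.5,0,0,0,0,0],[0.5,2,0,0,0,0,0],[0.5,2,0,0,0,0,0]]

```text
time_s: 8.3
tcp_pos: [0.6586, -0.1381, 0.0259]
ee_rot: [[0.966, 0.258, -0.018], [0.258, -0.966, -0.002], [-0.018, -0.003, -1.0]]
wrist_force: [-14.4, -2.1, 19.8]
gripper_width: 0.637
gripper_force: 30.0
```

Motion has stopped while the force keeps rising along -x, so the cup is on the posts. I'll release it gently and check from above.

Emit:
servo_tool:
  commands:
    - [[0.5,1,0,0,0,0,0],[0.5,1,0,0,0,0,0],[0.5,0,0,0,0,0,0],[0.5,-2,0,0,0,0,0],[0.5,-3,0,0,0,0,0]]

```text
time_s: 8.8
tcp_pos: [0.6583, -0.1381, 0.0258]
ee_rot: [[0.966, 0.259, -0.012], [0.259, -0.966, -0.001], [-0.011, -0.002, -1.0]]
wrist_force: [-7.9, -1.8, 14.3]
gripper_width: 0.641
gripper_force: 30.0
```

Emit:
servo_tool:
  commands:
    - [[0.3,0,0,0,0,0,0],[0.2,0,0,0,0,0,0],[0.2,0,0,0,0,0,0],[0.15,0,0,0,0,0,0],[0.15,0,0,0,0,0,0]]

```text
time_s: 9.3
tcp_pos: [0.6639, -0.1362, 0.0239]
ee_rot: [[0.966, 0.26, -0.001], [0.26, -0.966, 0.0], [-0.001, -0.0, -1.0]]
wrist_force: [-0.0, 0.1, 0.1]
gripper_width: 0.838
gripper_force: 0.0
```

Run:
```python
from h import *
c=snap('wrist','w4'); s=r.sense(); print(s['time_s'],s['tcp_pos'],s['wrist_force'],s['gripper_width'],s['gripper_force'])
```

```text
9.35 [ 0.66395292 -0.13620224  0.02401321] [-0.19700496 -0.72142155 -0.01075559] 0.840445516653889 0.0
```

View pics/w4.png

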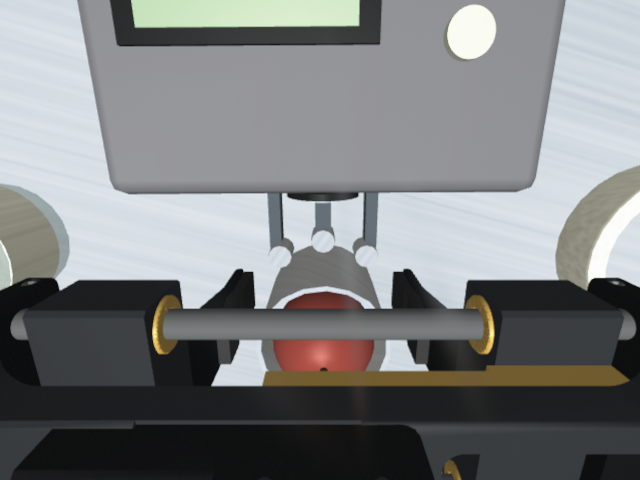

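The cup sits against all three posts, at (281,254), (323,240) and (366,254), with no visible gap. I'll raise the tool clear and check once more.

Emit:
servo_tool:
  commands:
    - [[0.1,0,0,-10,0,0,0],[0.1,0,0,-35,0,0,0],[0.1,0,0,-70,0,0,0],[0.1,-30,0,-105,0,0,0],[0.1,-70,0,-130,0,0,0]]

```text
time_s: 9.85
tcp_pos: [0.5981, -0.1545, 0.1575]
ee_rot: [[0.965, 0.262, 0.005], [0.262, -0.965, -0.001], [0.004, 0.002, -1.0]]
wrist_force: [-0.4, -0.3, 0.5]
gripper_width: 0.9
gripper_force: 0.0
```

Emit:
servo_tool:
  commands:
    - [[0.1,-40,0,0,0,0,0],[0.1,-60,0,0,0,0,0],[0.1,-60,0,0,0,0,0],[0.1,-60,0,0,0,0,0],[0.1,-60,0,0,0,0,0]]

```text
time_s: 10.35
tcp_pos: [0.5398, -0.17, 0.1549]
ee_rot: [[0.965, 0.261, 0.001], [0.261, -0.965, -0.0], [0.001, 0.001, -1.0]]
wrist_force: [-0.8, 0.2, -0.0]
gripper_width: 0.902
gripper_force: 0.0
```

Run:
```python
from h import *
c=snap('wrist','w5'); s=r.sense(); print(s['time_s'],s['tcp_pos'])
```

```text
10.4 [ 0.539701   -0.16993421  0.15455596]
```

View pics/w5.png

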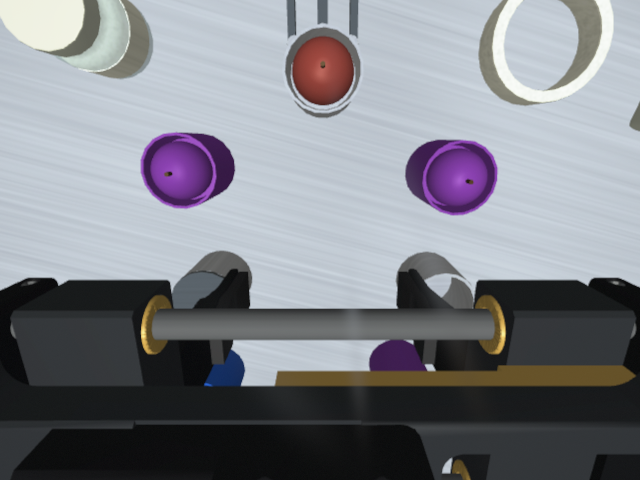

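The cup stands upright at about (323,69), nested in the posts, and the other cups are still in place. I'll check the position numerically and hand in only if it agrees.

Run:
```python
from h import *
X=ray('w5',(323,69),.055)[:2]; d=np.linalg.norm(X-[.6566,-.1388]); print(X,d)
if d<.005: print(r.finish_job())
```

```text
[ 0.65701062 -0.13899079] 0.0004527774464715446
the job is handed in; nothing more can be done
None
```

The plum cup was slid to the meter and pressed home against the three posts. The last wrist picture shows it upright and about 0.5 mm from the estimated seat, with the other two cups where they were; the job is handed in, but no verdict was returned.

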